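# Lift the hot pot lid with the lid lifter

### The arm

A 6-joint arm with a two-finger parallel gripper is mounted at the origin on a cart in front of the work surface, level with it; the furniture and walls round the work are solid. World frame = base frame: x ahead of the robot, y to its left, z up, the work surface at z = 0. Lengths are in m, angles in rad, forces in N, time in s.
With the tool pointing down it reaches from about 0.25 to 0.725 m from the base axis. Payload 9.7 kg.
Tool frame: the origin (TCP) lies at the very end of the fingers, on their centre line; the grasp point (between the pads) lies 19 mm behind it; z points along the fingers, y is the line along which they close (so a half turn about z gives the same grasp; the last joint's range is limited). The gripper opens to 85 mm and grips with 20 to 120 N. Pads are 22 mm wide; open, the fingers measure 114 mm over their backs; the gripper's body (76 mm by 85 mm) begins 54 mm behind the grasp point. The pads swing forward as they close: fully open they stand 13 mm farther back than shut.
Start: joints at [1.132, 0.087, 0.176, 1.66, 0, 1.571], TCP at [0.234, 0.498, 0.199] pointing down, gripper open.
Joint ranges: [-3.13, 3.13], [-0.85, 1.81], [-1.15, 1.24], [-2.2, 2.28], [-1.44, 1.52], [-3.14, 3.14]. Speed limits (rad/s): [2.22, 2.22, 2.57, 3.14, 3.14, 3.14].

### API

Orientations are given as a rotation vector (axis times angle).
In Python, from plant import arm gives the robot as it stands.
- The arm moves only by the tool apply_moves, never from a script. Its argument "rows" is a list of rows, each a list of 7 numbers: the turn, a rotation vector about the tool's x, y, z in degrees, then the shift along the tool's x, y, z in mm, then the finger opening in mm, from 0 to 85.4. A call has exactly 10 rows; each row is the pose to reach, as a shift and turn from the pose commanded when the call began, along the tool's axes at that moment; what a row does not reach only later rows make up. A row lasts 1/12 s, in which the tool goes at most 41.7 mm and 7.16 degrees, less where a joint would pass 70% of its speed; a pose out of reach is approached as far as the arm can. A call with a gripper value outside its range is refused whole. The fingers move at their own pace and stop on an object; "squeeze" is the grip in N (left out, the last holds). Time passes only in rows, so rows that repeat a pose let the fingers close, or fill a call up. It gives the time, the measured TCP pose, the force, the opening and the grip force at its end, in the units of the state.
- arm.state(): the state, without advancing time (a new reading comes with each control period).
- arm.capture(name): name is "scene" or "top" or "wrist"; returns (picture, depth): 420x560x3 uint8, red, green, blue; 420x560 float32, m along the optical axis (not along the pixel's ray), 0 where there is no reading.
- arm.camera_model(name): a dict with "vertical_fov" (degrees; the focal length in pixels is half the picture's height over the tangent of half this angle, whatever the lens; pixels are square), "cx", "cy" (the principal point, pixels), "rvec" (rotation vector, rad) and "tvec" (3), from world to camera coordinates, as OpenCV has them. Camera axes: x right, y down, z forward; pixel columns grow to the right and rows downward; lengths in m; the calibration is good to about 2 mm. A picture is of the moment at which its call begins: read the wrist's pose just before it. camera_model takes no time and is no camera call; for the wrist camera it gives the pose at the moment of the call.
- arm.close_job(): hands the job in; it is judged then, once.
The state is a dict: "t": time; "q": joint angles; "qvel": joint speeds; "effort": joint torques, N m; "position": TCP position; "orientation": TCP orientation; "contact_force": force on the tool from outside, world axes, zero at the start; "wrist_torque": the same for the moment, N m; "width": finger opening in m; "grasp_force": force on a finger pad.
Only numpy, scipy, OpenCV 4.12 (cv2) and the standard library are available. Lean on these libraries where they do the work, as an engineer would, in place of code of your own. Each camera call takes 0.05 s, during which the arm holds its last target. There are 200 camera calls.

### The job

The pot on the hob is hot: take the lid lifter out of its wooden cradle, hook it under the loop of the pot's lid, feeling gently for the loop, lift the lid off without letting it tip far and set it down gently and centrally on the round wooden trivet. Then unhook the lifter and stand it back upright in its cradle. Touch the lid and the pot with nothing but the lifter, do not shove the pot or force the loop, and leave the other things on the worktop alone.

Things in the scene. Friction and masses are not known exactly. Their poses are not given: they have to be found in the camera images.
- pot: Heavy grey casserole (2.4 kg) standing on the hob, 152 mm in diameter, 72 mm high to its open rim, with two small bar handles on its +y and -y sides that reach 101 mm from the axis. Origin: centre of its underside; z up.
- lid: The pot's grey lid with its loop, about 0.4 kg: a plate 156 mm in diameter, 7 mm thick, flat on top; below it a round spigot, 136 mm in diameter, 6 mm deep, sits loosely in the pot's mouth. Origin: centre of the spigot's underside, which is also what stands on the trivet. Axes: z up, y along the loop's bar; the loop may lean to -x or +x.
- lid_top (a point): Centre of the lid's flat top, 13 mm above the lid's origin, same axes. Nothing but the loop and its two lugs (y = +-36 mm, 10 mm high) stands on the top.
- loop_foot (a point): Fixed point on the lid, on the line (along y) of the pins of the steel loop, 5 mm above lid_top. Two legs, 58 mm apart, rise from it to a round bar along y, 6 mm thick, straight over y = +-23 mm, its centre 55 mm from the line. The loop is bent stiffly, to an UNMEASURED angle from 0.28 rad to +x to 0.52 rad to -x: bar centre 15 mm to +x to 27 mm to -x, underside 50 to 57 mm above lid_top.
- loop_side (a point): Point 60 mm to -x of lid_top, level with it: the side from which to hook the loop, moving along the lid's +x until the shaft is felt to meet the bar. The loop is rigid as bent: push it harder and the lid tips or the pot slides.
- lifter: Steel lid lifter, 0.2 kg, 153 mm high, stands upright in its cradle. Origin: on its vertical axis, level with its lowest edge (the heel); z up the handle, x towards the hook. A flat shaft, 8 mm (x) by 32 mm (y), joins hook and handle.
- lifter_grip (a point): Centre of the lifter's square wooden handle, 22 x 22 mm and 64 mm long along z; 120 mm above the lifter's origin.
- lifter_hook (a point): Middle of the hook's throat, 9 mm to +x and 40.5 mm up from the lifter's origin, level with the prongs' upper face. Two prongs, 7 mm wide, at y = +-10.5 mm, 6 mm thick, run to x = 17 mm from the origin; a lip at x = 14 to 17 mm rises to 44.5 mm above the origin. The throat is 10 mm wide, from the shaft's front (x = 4 mm) to the lip.
- lifter_heel (a point): Middle of the heel's lower edge, 47 mm to -x of the lifter's origin, at its height; a cross foot 44 mm wide (y). With the heel on or 1 mm above the lid's top the lip passes 5 to 11 mm under the bar. As the upright lifter rises with the bar in the throat, the lid tips until the heel stops it, by up to 0.28 rad; with a loop bent to +x it tips as much the other way.
- cradle: Open wooden box fixed on the worktop, 100 mm (x) by 68 mm (y), walls 6 mm thick, 52 mm high. Origin: centre of its underside. The lifter stands in it with axes parallel to the cradle's, its origin at x = +14, y = 0, z = 6 mm: heel on the floor, prongs on an inner step 40.5 mm above the worktop. Play 6 mm each way in y, 8 mm to -x, 13 mm to +x.
- trivet_top (a point): Centre of the top of the round wooden trivet, 140 mm in diameter, 14 mm high, fixed on the worktop. z up.
- trivet: The round wooden trivet; origin: centre of its underside.
- pepper_mill: Bystander: dark wooden pepper mill, 58 mm wide, 150 mm high; origin: centre of its underside.
- salt_shaker: Bystander: salt shaker, 44 mm wide, 90 mm high; origin: centre of its underside.
- mug: Bystander: small mug, 64 mm wide, 49 mm high; origin: centre of its underside.
- spice_tin: Bystander: round spice tin, 65 mm wide, 62 mm high; origin: centre of its underside.

How it is judged:
On the way, in this order (a step that is already met when the one before it is completed fails the run):
1. the lid hangs on the lifter, its top at least 15 mm above where it sat in the pot (z of lid_top in the frame of pot above 0.094 m and contact force between lifter and lid above 1 N), for 0.2 s.
2. the lid lies on the trivet, its centre within 20 mm of the trivet's, and the lifter is clear of it (horizontal distance between lid_top and trivet_top below 0.02 m and contact force between lid and trivet above 1 N and angle between lid's own z axis and vertical below 0.06 rad and contact force between lifter and lid below 0.1 N), for 0.2 s.
At the end, for the whole second after the job is handed in: The lid lies flat (within 0.06 rad) and still on the trivet, its centre within 20 mm of the trivet's; the lifter stands upright (within 0.15 rad) and still in its cradle, down on the cradle's floor (within 8 mm); the pot is within 15 mm of where it stood (horizontal distance between lid_top and trivet_top below 0.02 m and z of lid_top in the frame of trivet_top below 0.018 m and angle between lid's own z axis and vertical below 0.06 rad and linear speed of each of lid, lifter below 0.02 m/s and horizontal distance between lifter and cradle below 0.032 m and height (world z) of lifter below 0.014 m and angle between lifter's own z axis and vertical below 0.15 rad and distance of pot from where it was at the start of the episode below 0.015 m); the robot touches nothing.
It fails at once if the lid tips more than 0.35 rad (angle between lid's own z axis and vertical above 0.35 rad).
It fails at once if the lifter pushes on the lid or its loop with more than 10 N while the lid still lies in the pot, or more than 40 N at any time ((contact force between lifter and lid above 10 N and z of lid_top in the frame of pot below 0.082 m and horizontal distance between lid and pot below 0.03 m) or contact force between lifter and lid above 40 N).
It fails at once if the gripper or arm touches the hot lid or pot (contact force between any of the fingers, the arm and lid above 0.5 N or contact force between any of the fingers, the arm and pot above 0.5 N).
It fails at once if the lid is dropped or pressed on the trivet with more than 30 N (contact force between lid and trivet above 30 N).
It fails at once if the pot is shoved more than 15 mm, or a bystander more than 30 mm (distance of any of pepper_mill, salt_shaker, mug, spice_tin from where it was at the start of the episode above 0.03 m or distance of pot from where it was at the start of the episode above 0.015 m).
It also fails if it takes over 72 s, if anything falls off the work surface, if the arm or the gripper's body presses on something with over 40 N, if the wrist force passes 120 N, or if a joint passes its speed limit or range.

## Working session

There is one attempt and no reset: what is moved stays moved. The work goes in short steps, Python scripts to look and compute and a tool call to move; the robot and the scene stay as the last step left them, time stands still between calls to the robot, and variables do not carry over. Pictures are saved under pics/ and viewed, at most 10 in all, crops included, and the job is handed in when it is done.

Besides the shell and the picture viewer there is one more tool, called after "Call:" as a command line: name --pt "numbers of a row" for each row, then --argument value for the rest. apply_moves: Moves the arm, as the interface text tells. Its arguments: {"type":"object","properties":{"rows":{"type":"array","items":{"type":"array","items":{"type":"number"}}},"squeeze":{"type":"number"}},"required":["rows"]}

```bash
ls; mkdir -p pics; cat > h.py <<'E'
import numpy as np, cv2
from plant import arm
from scipy.spatial.transform import Rotation as R
def look(n):
    m=arm.camera_model(n); p,d=arm.capture(n); return m,p,d
def K(m,h=420):
    f=h/2/np.tan(np.radians(m["vertical_fov"])/2); return f,m["cx"],m["cy"]
def cloud(m,d):
    f,cx,cy=K(m); v,u=np.mgrid[:d.shape[0],:d.shape[1]]
    c=np.dstack([(u-cx)/f*d,(v-cy)/f*d,d]); r=R.from_rotvec(np.ravel(m["rvec"])).as_matrix()
    w=(c-np.ravel(m["tvec"]))@r; w[d<=0]=np.nan; return w
def ray(m,u,v,z):
    f,cx,cy=K(m); r=R.from_rotvec(np.ravel(m["rvec"])).as_matrix()
    o=-r.T@np.ravel(m["tvec"]); q=r.T@np.array([(u-cx)/f,(v-cy)/f,1]); return o+q*(z-o[2])/q[2]
def save(p,n): cv2.imwrite("pics/"+n,cv2.cvtColor(p,cv2.COLOR_RGB2BGR))
E
python3 - <<'E'
from h import *
print(arm.state())
for n in("top","scene"):
    m,p,d=look(n); save(p,n+".png"); np.savez(n,p=p,d=d,w=cloud(m,d)); print(n,m)
E
```

```text
pics
{'t': 0.0, 'q': array([ 1.13199391e+00,  8.74749762e-02,  1.75134130e-01,  1.65975366e+00,
       -1.23822477e-05,  1.57079043e+00]), 'qvel': array([ 0.00100863, -0.00120731,  0.00115933, -0.00062418,  0.00073615,
       -0.00066941]), 'effort': array([-2.90252494e-03, -5.20387995e+01,  4.64804614e+01,  1.61664840e-02,
       -1.12237722e-04,  3.47154625e-06]), 'position': array([0.2335681 , 0.49766596, 0.19877488]), 'orientation': array([-6.83684588e-01, -3.06601965e+00,  1.99435940e-03]), 'contact_force': array([-0.10757359,  0.17657419, -0.99245218]), 'wrist_torque': array([ 0.05071292, -0.01203261,  0.00783999]), 'grasp_force': 0.0, 'width': 0.0854080476171462}
top {'vertical_fov': 49.420004419464824, 'cx': 280.85043784613083, 'cy': 207.1741884087847, 'rvec': array([ 2.12826353, -2.13108432,  0.19492508]), 'tvec': array([-0.11061954,  0.60271901,  1.05731455])}
scene {'vertical_fov': 52.64879260854786, 'cx': 277.8722404383993, 'cy': 211.6021135860095, 'rvec': array([ 1.97532015, -0.65502657,  0.3997514 ]), 'tvec': array([-0.54669906,  0.19749478,  0.88119254])}
```

View pics/top.png

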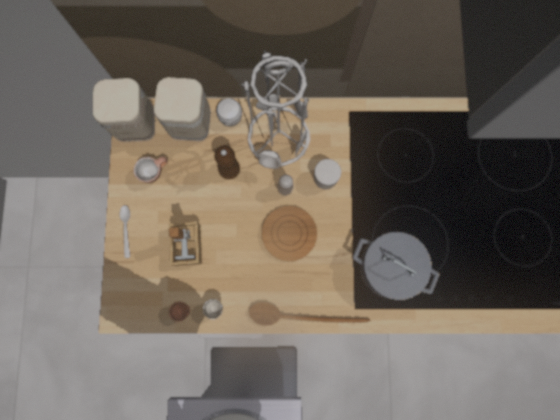

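View pics/scene.png

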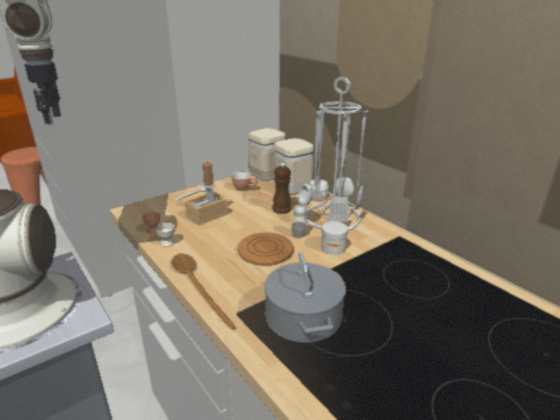

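The top view shows the cradle at (187,243) with the lifter handle at (176,232), the trivet at (289,232) and the pot at (397,266) with its loop bar near (403,265). The lifter's heel/shaft shows as a pale T. I'll measure these from depth.

```bash
python3 - <<'E'
from h import *
np.set_printoptions(precision=4,suppress=True)
t=np.load("top.npz");w=t["w"];p=t["p"]
for n,u,v in(("table",250,200),("handle",176,232),("trivet",289,232),("lid",397,285),("bar",403,265),("cradlecorner",170,225)): print(n,w[v,u])
s=np.load("scene.npz")["w"];
for n,u,v in(("trivet",265,249),("handle",208,165),("lid",290,285),("bar",304,262)): print("scene",n,s[v,u])
def sel(w,b):
    return (w[...,0]>b[0])&(w[...,0]<b[1])&(w[...,1]>b[2])&(w[...,1]<b[3])&(w[...,2]>b[4])&(w[...,2]<b[5])
C=w[232,289];
for nm,cl in(("top",w),("scene",s)):
  T=cl[sel(cl,(C[0]-.1,C[0]+.1,C[1]-.1,C[1]+.1,.008,.025))]; 
  (c,r)=cv2.minEnclosingCircle(T[:,:2].astype(np.float32)); print(nm,"trivet",c,r,np.median(T[:,2]),len(T))
  C2=w[285,397]
  L=cl[sel(cl,(C2[0]-.1,C2[0]+.15,C2[1]-.12,C2[1]+.12,.07,.092))]; (c,r)=cv2.minEnclosingCircle(L[:,:2].astype(np.float32)); print("lid",c,r,np.median(L[:,2]))
  B=cl[sel(cl,(c[0]-.07,c[0]+.07,c[1]-.07,c[1]+.07,.12,.16))]; print("bar",len(B),B.mean(0) if len(B) else 0)
  if len(B)>2: 
    print(B[np.argsort(B[:,1])][::max(1,len(B)//12)])
  C3=w[232,176]
  for z0,z1 in((.044,.058),(.1,.17)):
    H=cl[sel(cl,(.35,.6,.15,.4,z0,z1))]
    if len(H)>3:
      print("cr/handle",z0,len(H),np.nanmin(H,0),np.nanmax(H,0),cv2.minAreaRect(H[:,:2].astype(np.float32)))
E
python3 -c "
import cv2
i=cv2.imread('pics/top.png');a=cv2.resize(i[205:285,150:230],(400,400),interpolation=3);b=cv2.resize(i[225:305,355:435],(400,400),interpolation=3)
cv2.imwrite('pics/c.png',cv2.hconcat([a,b]))"
```

```text
table [ 0.6302 -0.0329  0.0048]
handle [0.5291 0.118  0.1571]
trivet [ 0.5471 -0.1319  0.0112]
lid [ 0.415  -0.3787  0.0821]
bar [ 0.4574 -0.3776  0.1459]
cradlecorner [0.5593 0.1569 0.0526]
scene trivet [ 0.5325 -0.1476  0.0141]
scene handle [0.526  0.1118 0.1557]
scene lid [ 0.436  -0.3681  0.0841]
scene bar [ 0.4482 -0.3921  0.1455]
top trivet (0.5607181787490845, -0.12647396326065063) 0.08677807450294495 0.013729195285423728 2414
lid (0.46354901790618896, -0.3830615282058716) 0.09608570486307144 0.08470444490708635
bar 85 [ 0.4564 -0.376   0.1444]
[[ 0.4402 -0.4041  0.1418]
 [ 0.4403 -0.3998  0.1414]
 [ 0.4445 -0.3947  0.1447]
 [ 0.4509 -0.39    0.1472]
 [ 0.4508 -0.3852  0.1488]
 [ 0.4509 -0.3816  0.1461]
 [ 0.4597 -0.3759  0.1445]
 [ 0.4574 -0.3705  0.1477]
 [ 0.4617 -0.3663  0.1481]
 [ 0.4619 -0.3607  0.1443]
 [ 0.4706 -0.3566  0.1447]
 [ 0.4709 -0.3534  0.1397]
 [ 0.4711 -0.3496  0.1375]]
cr/handle 0.044 104 [0.3512 0.1502 0.044 ] [0.5622 0.1597 0.0557] ((0.45671504735946655, 0.15485742688179016), (0.21107439696788788, 0.00954214483499527), 0.06682741641998291)
scene trivet (0.5592187643051147, -0.13756409287452698) 0.08762131631374359 0.012527239464031288 1412
lid (0.4576905071735382, -0.38117486238479614) 0.08001509308815002 0.08304530054101567
bar 108 [ 0.4489 -0.3889  0.1382]
[[ 0.4388 -0.41    0.1266]
 [ 0.4381 -0.4081  0.1258]
 [ 0.4382 -0.4076  0.1322]
 [ 0.4399 -0.4055  0.1324]
 [ 0.4384 -0.4042  0.1389]
 [ 0.4456 -0.4012  0.1407]
 [ 0.4484 -0.3948  0.1447]
 [ 0.4463 -0.3888  0.1445]
 [ 0.4562 -0.3798  0.1444]
 [ 0.4581 -0.3716  0.1459]
 [ 0.4641 -0.3643  0.1464]
 [ 0.468  -0.3576  0.1229]]
cr/handle 0.044 40 [0.3599 0.1504 0.0442] [0.5588 0.1573 0.0514] ((0.45936888456344604, 0.15284126996994019), (0.19901065528392792, 0.006506543140858412), 0.697700560092926)
```

View pics/c.png

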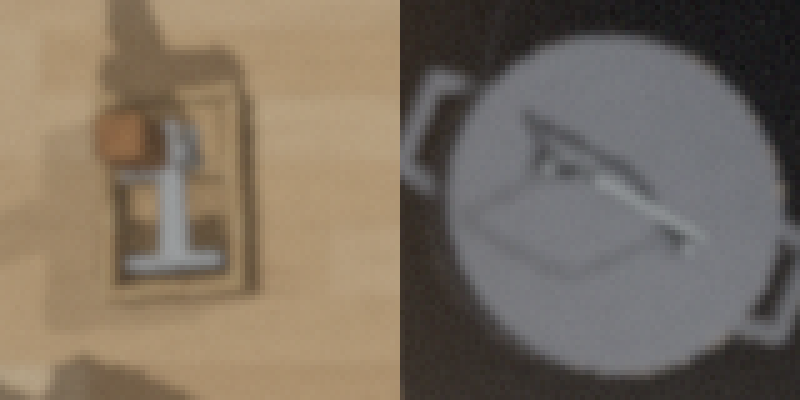

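The crop shows the lifter with its handle top at crop (122,138), hook toward image-up (+x world), and heel bar from (122,265) to (222,262). On the lid, the bright bar runs from (600,185) to (705,240), almost above the lid centre, with only a slight lean.

```bash
python3 - <<'E'
from h import *
np.set_printoptions(precision=4,suppress=True)
m=arm.camera_model("top"); 
f=lambda u,v,z,ox=150,oy=205: ray(m,(u+.5)/5-.5+ox,(v+.5)/5-.5+oy,z)
print("handle top",f(122,138,.158))
a,b=f(122,265,.01),f(222,262,.01);print("heel bar",a,b,(a+b)/2, "lifter yaw", np.degrees(np.arctan2(-(a-b)[0],(a-b)[1])))
print("shaft line",f(172,250,.03),f(180,125,.05))
print("cradle outer",[f(*q,.052) for q in((112,95),(243,80),(252,292),(110,288))])
g=lambda u,v,z:f(u-400,v,z,355,225)
B=[g(600,185,.142),g(705,240,.142)];print("bar",B)
d=B[0]-B[1];print("bar yaw",np.degrees(np.arctan2(-d[0],d[1])))
print("lugs",g(540,160,.09),g(685,245,.09))
print("lid l,r,t,b",g(445,200,.085),g(782,210,.085),g(620,35,.085),g(625,375,.085))
# lid & trivet circle fits from depth, robust
def circ(P):
    A=np.c_[2*P,np.ones(len(P))]
    for _ in range(4):
        x=np.linalg.lstsq(A,(P**2).sum(1),rcond=None)[0]; r=np.sqrt(x[2]+x[:2]@x[:2]); e=abs(np.hypot(*(P-x[:2]).T)-r); k=e<np.percentile(e,85)+1e-4; P,A=P[k],A[k]
    return x[:2],r
for n in("top","scene"):
    z=np.load(n+".npz");w=z["w"];
    for nm,c0,z0,z1 in(("trivet",(.547,-.133),.009,.02),("lid",(.46,-.382),.074,.094)):
        M=((np.hypot(w[...,0]-c0[0],w[...,1]-c0[1])<.1)&(w[...,2]>z0)&(w[...,2]<z1)).astype(np.uint8)
        M=cv2.morphologyEx(M,cv2.MORPH_OPEN,np.ones((5,5),np.uint8))
        cs,_=cv2.findContours(M,0,1); c=max(cs,key=cv2.contourArea); h=cv2.convexHull(c)[:,0]
        e=cv2.fitEllipse(cv2.convexHull(c)); mm=arm.camera_model(n)
        zz=np.median(w[...,2][M>0]); P=np.array([ray(mm,u,v,zz)[:2] for u,v in c[:,0]])
        print(n,nm,zz,*circ(P),"ellipse ctr",ray(mm,*e[0],zz))
s=arm.state();print(R.from_rotvec(s["orientation"]).as_matrix())
print(arm.camera_model("wrist"))
E
```

```text
handle top [0.5286 0.1221 0.158 ]
heel bar [0.4836 0.1538 0.01  ] [0.485  0.1043 0.01  ] [0.4843 0.1291 0.01  ] lifter yaw 1.6352104321573115
shaft line [0.4895 0.1252 0.03  ] [0.5484 0.1193 0.05  ]
cradle outer [array([0.5628, 0.1523, 0.052 ]), array([0.5701, 0.0891, 0.052 ]), array([0.4678, 0.0817, 0.052 ]), array([0.4698, 0.1495, 0.052 ])]
bar [array([ 0.4651, -0.3605,  0.142 ]), array([ 0.4411, -0.4054,  0.142 ])]
bar yaw -28.13685501484212
lugs [ 0.4797 -0.3464  0.09  ] [ 0.4407 -0.4115  0.09  ]
lid l,r,t,b [ 0.4617 -0.3027  0.085 ] [ 0.4568 -0.4587  0.085 ] [ 0.5385 -0.3875  0.085 ] [ 0.3821 -0.3824  0.085 ]
top trivet 0.013781618690396956 [ 0.5442 -0.1311] 0.06767849055417291 ellipse ctr [ 0.5433 -0.1311  0.0138]
top lid 0.08471331013075475 [ 0.4596 -0.38  ] 0.07660254546185255 ellipse ctr [ 0.4589 -0.3798  0.0847]
scene trivet 0.01255313505839047 [ 0.5412 -0.1345] 0.06870365093463032 ellipse ctr [ 0.5383 -0.1381  0.0126]
scene lid 0.08309852645059847 [ 0.4554 -0.3861] 0.07807236821786169 ellipse ctr [ 0.4516 -0.3912  0.0831]
[[-0.9053  0.4248 -0.0005]
 [ 0.4248  0.9053 -0.0011]
 [-0.     -0.0012 -1.    ]]
{'vertical_fov': 64.4273479364741, 'cx': 281.8953740661164, 'cy': 208.9461830797654, 'rvec': array([-2.4462, -1.554 , -0.2166]), 'tvec': array([-0.5498, -0.0349,  0.3791])}
```

```bash
cat >> h.py <<'E'
np.set_printoptions(precision=4,suppress=True)
def plan(pos,yaw):
    """yaw(deg): world heading of tool y; tool z down. prints rotvec deg, shift mm in tool axes"""
    s=arm.state(); r=R.from_rotvec(s["orientation"]); c,q=np.cos(np.radians(yaw)),np.sin(np.radians(yaw))
    T=R.from_matrix(np.array([[-q,c,0],[c,q,0],[0,0,-1]]).T.T if False else np.column_stack([(-q,c,0),(c,q,0),(0,0,-1)]))
    print("t",s["t"],"pos",s["position"],"rot",np.degrees((r.inv()*T).as_rotvec()).round(2),"shift",(r.inv().apply(np.array(pos)-s["position"])*1e3).round(1),"F",s["contact_force"],"w",s["width"])
E
python3 - <<'E'
from h import *
T=np.column_stack([(0,1,0),(1,0,0),(0,0,-1)]);print(np.linalg.det(T))
plan((.528,.121,.205),2)
E
```

```text
1.0
t 0.1 pos [0.2335 0.4977 0.1989] rot [-0.06  0.04 62.86] shift [-426.6 -215.9   -5.9] F [ 0.0734 -0.3248  0.4222] w 0.08557250189734755
```

Call:
apply_moves --pt "0 0 6 -36 -18 -1 85" --pt "0 0 12 -71 -36 -1 85" --pt "0 0 18 -107 -54 -2 85" --pt "0 0 24 -142 -72 -2 85" --pt "0 0 30 -178 -90 -3 85" --pt "0 0 36 -213 -108 -3 85" --pt "0 0 42 -249 -126 -4 85" --pt "0 0 48 -284 -144 -4 85" --pt "0 0 54 -320 -162 -5 85" --pt "0 0 60 -355 -180 -5 85" --squeeze 60

```text
t: 0.93
position: [0.4794, 0.1822, 0.2044]
orientation: [-2.131, -2.308, 0.0]
contact_force: [0.2, 1.6, -0.6]
width: 0.0851
grasp_force: 0.0
```

```bash
python3 - <<'E'
from h import *
m,p,d=look("wrist");save(p,"w1.png");w=cloud(m,d);np.savez("w1",p=p,w=w,m=m)
M=(w[...,2]>.14)&(w[...,2]<.17)&(np.hypot(w[...,0]-.528,w[...,1]-.121)<.05);print(M.sum())
if M.sum():
    P=w[M];print(np.median(P,0),cv2.minAreaRect(P[:,:2].astype(np.float32)))
plan((.528,.121,.205),2)
E
```

```text
1043
[0.5275 0.1304 0.1581] ((0.5289888978004456, 0.12612199783325195), (0.0223320871591568, 0.022022884339094162), 4.040591716766357)
t 0.9833 pos [0.4826 0.1777 0.2038] rot [0.04 0.14 1.9 ] shift [-59.6  41.4  -1. ] F [ 0.0227 -4.2146 -1.8874] w 0.08484307985925228
```

View pics/w1.png

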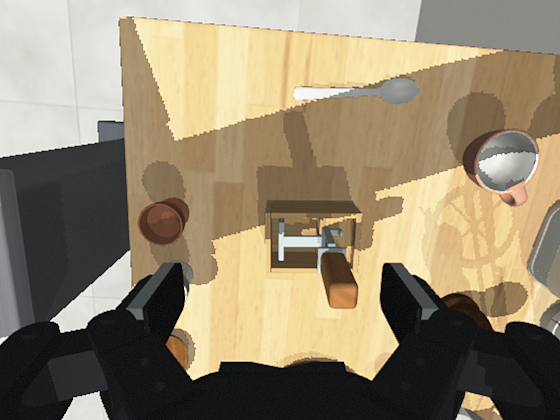

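The wrist view shows the handle top at (342,293) between the fingers and the heel bar at (281,240). The arm was still moving, so I'll finish the approach and measure again.

Call:
apply_moves --pt "0 0 1 -30 20 -1 85" --pt "0 0 2 -61 42 -1 85" --pt "0 0 2 -61 42 -1 85" --pt "0 0 2 -61 42 -1 85" --pt "0 0 2 -61 42 -1 85" --pt "0 0 2 -61 42 -1 85" --pt "0 0 2 -61 42 -1 85" --pt "0 0 2 -61 42 -1 85" --pt "0 0 2 -61 42 -1 85" --pt "0 0 2 -61 42 -1 85"

```text
t: 1.82
position: [0.5253, 0.1274, 0.2056]
orientation: [2.164, 2.277, 0.0]
contact_force: [-0.0, -0.4, 1.4]
width: 0.0852
grasp_force: 0.0
```

```bash
python3 - <<'E'
from h import *
m,p,d=look("wrist");save(p,"w2.png");w=cloud(m,d);np.savez("w2",p=p,w=w)
for z0,z1 in((.15,.165),(.1,.15)):
    M=(w[...,2]>z0)&(w[...,2]<z1)&(np.hypot(w[...,0]-.528,w[...,1]-.121)<.05)
    if M.sum()>5:
        P=w[M];print(M.sum(),np.median(P,0),cv2.minAreaRect(P[:,:2].astype(np.float32)))
# cradle rim and heel
M=(w[...,2]>.047)&(w[...,2]<.056)&(abs(w[...,0]-.52)<.1)&(abs(w[...,1]-.12)<.07);P=w[M];print("rim",len(P),cv2.minAreaRect(P[:,:2].astype(np.float32)),np.median(P[:,2]))
plan((.529,.123,.107),2)
E
```

```text
931 [0.5291 0.1273 0.1587] ((0.529161274433136, 0.1261214017868042), (0.02141658402979374, 0.021026993170380592), 2.7956624031066895)
405 [0.5281 0.1361 0.1278] ((0.5284106731414795, 0.13446617126464844), (0.022026609629392624, 0.004832172766327858), 4.096690654754639)
rim 2001 ((0.5149797797203064, 0.1244049146771431), (0.10006998479366302, 0.06836092472076416), 3.932720899581909) 0.05180699641637124
t 1.8667 pos [0.5254 0.1272 0.2056] rot [0.01 0.   0.9 ] shift [-4.4  3.3 98.6] F [-0.2189  0.3448  0.5328] w 0.08493847178639204
```

Call:
apply_moves --pt "0 0 0.6 -1 3 15 85" --pt "0 0 0.6 -1 3 35 85" --pt "0 0 0.6 -1 3 55 85" --pt "0 0 0.6 -1 3 75 85" --pt "0 0 0.6 -1 3 90 85" --pt "0 0 0.6 -1 3 98 85" --pt "0 0 0.6 -1 3 98 85" --pt "0 0 0.6 -1 3 98 60" --pt "0 0 0.6 -1 3 98 40" --pt "0 0 0.6 -1 3 98 30"

```text
t: 2.7
position: [0.5292, 0.1262, 0.1088]
orientation: [2.177, 2.264, 0.002]
contact_force: [0.3, -0.7, -1.1]
width: 0.0506
grasp_force: 0.0
```

Call:
apply_moves --pt "0 0 0 0 0 0 25" --pt "0 0 0 0 0 0 20" --pt "0 0 0 0 0 0 15" --pt "0 0 0 0 0 0 12" --pt "0 0 0 0 0 0 12" --pt "0 0 0 0 0 0 12" --pt "0 0 0 0 0 0 12" --pt "0 0 0 0 0 0 12" --pt "0 0 0 0 0 0 12" --pt "0 0 0 0 0 0 12" --squeeze 60

```text
t: 3.53
position: [0.529, 0.1261, 0.1081]
orientation: [2.177, 2.264, 0.002]
contact_force: [0.5, 0.0, 5.6]
width: 0.0204
grasp_force: 61.7
```

```bash
python3 - <<'E'
from h import *
plan((.529,.1254,.32),3.9); print(arm.state()["grasp_force"],arm.state()["orientation"])
E
```

```text
t 3.5333 pos [0.529  0.1261 0.1081] rot [ 0.07 -0.01 -1.64] shift [  -0.7    0.2 -211.9] F [0.5348 0.0141 5.6157] w 0.020441335625511144
61.705641746520996 [2.1767 2.2643 0.0016]
```

Call:
apply_moves --pt "0 0 0 0 0 -5 12" --pt "0 0 0 0 0 -15 12" --pt "0 0 0 0 0 -30 12" --pt "0 0 0 0 0 -50 12" --pt "0 0 0 0 0 -75 12" --pt "0 0 0 0 0 -100 12" --pt "0 0 0 0 0 -125 12" --pt "0 0 0 0 0 -150 12" --pt "0 0 0 0 0 -175 12" --pt "0 0 0 0 0 -195 12"

```text
t: 4.37
position: [0.5283, 0.126, 0.3049]
orientation: [2.177, 2.264, 0.001]
contact_force: [-0.2, -0.1, -2.7]
width: 0.0207
grasp_force: 60.8
```

```bash
python3 - <<'E'
from h import *
plan((.392,-.378,.30),-29); print(arm.state()["grasp_force"],arm.state()["orientation"])
E
```

```text
t 4.3667 pos [0.5283 0.126  0.3049] rot [ 0.05 -0.03 31.26] shift [-498.2 -156.1    4.6] F [-0.1685 -0.0644 -2.6506] w 0.020734744204465503
60.757505893707275 [2.1769 2.2645 0.0013]
```

Call:
apply_moves --pt "0 0 1 -15 -5 0 12" --pt "0 0 3 -42 -13 0 12" --pt "0 0 5 -72 -22 0 12" --pt "0 0 7 -102 -31 0 12" --pt "0 0 9 -132 -41 0 12" --pt "0 0 11 -162 -50 0 12" --pt "0 0 13 -192 -60 0 12" --pt "0 0 15 -222 -69 0 12" --pt "0 0 17 -252 -79 0 12" --pt "0 0 19 -282 -88 0 12"

```text
t: 5.2
position: [0.4508, -0.1604, 0.3031]
orientation: [-2.523, -1.872, -0.0]
contact_force: [0.3, -0.5, -1.6]
width: 0.0205
grasp_force: 60.7
```

```bash
python3 - <<'E'
from h import *
plan((.392,-.378,.30),-29)
E
```

```text
t 5.2 pos [ 0.4508 -0.1604  0.3031] rot [ 0.   -0.   12.16] shift [-225.3    6.7    3.1] F [ 0.2843 -0.4773 -1.6494] w 0.020532962089766394
```

Call:
apply_moves --pt "0 0 2 -30 1 0 12" --pt "0 0 4 -60 2 1 12" --pt "0 0 6 -90 3 1 12" --pt "0 0 8 -120 4 2 12" --pt "0 0 10 -150 5 2 12" --pt "0 0 12 -180 6 3 12" --pt "0 0 12 -205 7 3 12" --pt "0 0 12 -217 7 3 12" --pt "0 0 12 -217 7 3 12" --pt "0 0 12 -217 7 3 12"

```text
t: 6.03
position: [0.3958, -0.369, 0.2995]
orientation: [-2.703, -1.599, -0.0]
contact_force: [-0.1, -0.2, -2.0]
width: 0.0204
grasp_force: 60.7
```

```bash
cat > lid.py <<'E'
from h import *
def meas(n):
    s=arm.state();m,p,d=look("wrist");save(p,n+".png");w=cloud(m,d);np.savez(n,p=p,w=w)
    return s,m,p,w
E
python3 - <<'E'
from lid import *
s,m,p,w=meas("w3")
c=np.array([.4595,-.381])
M=((np.hypot(w[...,0]-c[0],w[...,1]-c[1])<.1)&(abs(w[...,2]-.085)<.005)).astype(np.uint8)
print("lidtop z",np.median(w[...,2][M>0]))
P=w[M>0][:,:2]
print(cv2.minEnclosingCircle(P.astype(np.float32)),P.min(0),P.max(0))
M=(np.hypot(w[...,0]-c[0],w[...,1]-c[1])<.05)&(w[...,2]>.125)&(w[...,2]<.16)
print(M.sum()); Q=w[M];print(np.median(Q,0),cv2.minAreaRect(Q[:,:2].astype(np.float32)),np.percentile(Q[:,2],[5,50,95]))
plan((.392,-.378,.30),-29)
E
```

```text
lidtop z 0.08468245656252137
((0.4599504768848419, -0.37992575764656067), 0.07796988636255264) [ 0.3823 -0.4576] [ 0.5378 -0.3027]
389
[ 0.4562 -0.3754  0.1465] ((0.45543891191482544, -0.37762999534606934), (0.06323555111885071, 0.006205279380083084), 60.58548355102539) [0.1403 0.1465 0.1483]
t 6.0833 pos [ 0.3961 -0.3684  0.2997] rot [-0.02 -0.03  0.26] shift [-10.3   1.   -0.3] F [ 0.4315  1.4942 -1.9   ] w 0.020685062673424452
```

View pics/w3.png

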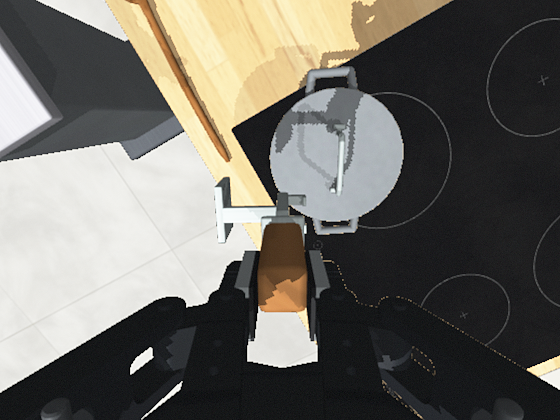

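The wrist view shows the lid disc centred near (337,152) with its bar at (341,150), nearly upright. The held lifter's heel is at (222,210) and its hook at (290,203), pointing along +x of the lid as wanted. I'll check the lifter's pose in the hand, then descend beside the lid.

```bash
python3 - <<'E'
from h import *
w=np.load("w3.npz")["w"]; tx=np.array([.49,.871]);ty=np.array([.871,-.49]);o=np.array([.396,-.3687])
for n,sl in(("heel",(slice(170,245),slice(212,232))),("hook",(slice(190,210),slice(275,308))),("shaft",(slice(212,222),slice(268,302)))):
    P=w[sl].reshape(-1,3);P=P[(P[:,2]>.16)]
    L=np.c_[(P[:,:2]-o)@ty,(P[:,:2]-o)@tx,P[:,2]]; print(n,len(L),np.percentile(L,[3,50,97],axis=0)*1e3)
plan((.4077,-.3505,.30),-29.4)
E
```

```text
heel 949 [[-50.1067 -22.7892 203.3129]
 [-45.2174   1.1434 237.1255]
 [-39.5562  18.9757 238.8583]]
hook 409 [[ -4.6895   6.0133 235.2597]
 [  2.4129  13.0135 241.6594]
 [ 14.9728  14.5459 279.4775]]
shaft 300 [[ -9.7593  -2.0507 237.5239]
 [ -0.6548  10.3517 285.8687]
 [  9.6979  12.7719 287.4704]]
t 6.0833 pos [ 0.3961 -0.3684  0.2997] rot [-0.02 -0.03  0.66] shift [21.3  1.6 -0.3] F [ 0.4315  1.4942 -1.9   ] w 0.020685062673424452
```

Call:
apply_moves --pt "0 0 0.6 10 1 0 12" --pt "0 0 0.6 21 1 5 12" --pt "0 0 0.6 21 1 20 12" --pt "0 0 0.6 21 1 38 12" --pt "0 0 0.6 21 1 56 12" --pt "0 0 0.6 21 1 74 12" --pt "0 0 0.6 21 1 90 12" --pt "0 0 0.6 21 1 103 12" --pt "0 0 0.6 21 1 109 12" --pt "0 0 0.6 21 1 109 12"

```text
t: 6.92
position: [0.4069, -0.3495, 0.1892]
orientation: [-2.709, -1.588, 0.001]
contact_force: [-0.8, 1.7, -2.2]
width: 0.0205
grasp_force: 60.7
```

```bash
python3 - <<'E'
from h import *
plan((.4077,-.3505,.1907),-29.4)
E
```

```text
t 6.9167 pos [ 0.4069 -0.3495  0.1892] rot [-0.11 -0.03  0.15] shift [-0.5  1.1 -1.5] F [-0.8108  1.6514 -2.1834] w 0.020508527131706502
```

Call:
apply_moves --pt "0 0 0 0 4 -1 12" --pt "0 0 0 0 9 -2 12" --pt "0 0 0 0 14 -2 12" --pt "0 0 0 0 19 -2 12" --pt "0 0 0 0 24 -2 12" --pt "0 0 0 0 29 -2 12" --pt "0 0 0 0 34 -2 12" --pt "0 0 0 0 38 -2 12" --pt "0 0 0 0 41 -2 12" --pt "0 0 0 0 41 -2 12"

```text
t: 7.75
position: [0.4431, -0.3714, 0.1922]
orientation: [-2.711, -1.586, 0.0]
contact_force: [-0.3, -0.7, -1.9]
width: 0.0206
grasp_force: 60.7
```

```bash
python3 - <<'E'
from h import *
plan((.460-.012*.871,-.380+.012*.491,.1907),-29.4)
E
```

```text
t 7.75 pos [ 0.4431 -0.3714  0.1922] rot [-0.02 -0.    0.06] shift [0.8 6.9 1.5] F [-0.3143 -0.7001 -1.9428] w 0.02055177523202249
```

Call:
apply_moves --pt "0 0 0 1 0.5 1 12" --pt "0 0 0 1 1 1 12" --pt "0 0 0 1 1.5 1 12" --pt "0 0 0 1 2 1 12" --pt "0 0 0 1 2.5 1 12" --pt "0 0 0 1 3 1 12" --pt "0 0 0 1 3.5 1 12" --pt "0 0 0 1 4 1 12" --pt "0 0 0 1 4.5 1 12" --pt "0 0 0 1 5 1 12"

```text
t: 8.58
position: [0.4476, -0.3728, 0.1915]
orientation: [2.712, 1.586, 0.0]
contact_force: [0.4, -0.0, -2.1]
width: 0.0207
grasp_force: 60.7
```

Call:
apply_moves --pt "0 0 0 0 0.2 0 12" --pt "0 0 0 0 0.4 0 12" --pt "0 0 0 0 0.6 0 12" --pt "0 0 0 0 0.8 0 12" --pt "0 0 0 0 1 0 12" --pt "0 0 0 0 1.2 0 12" --pt "0 0 0 0 1.4 0 12" --pt "0 0 0 0 1.5 0 12" --pt "0 0 0 0 1.5 0 12" --pt "0 0 0 0 1.5 0 12"

```text
t: 9.42
position: [0.4489, -0.3735, 0.1915]
orientation: [2.712, 1.586, 0.0]
contact_force: [-0.7, 0.5, -2.3]
width: 0.0208
grasp_force: 60.7
```

Call:
apply_moves --pt "0 0 0 0 0.2 0 12" --pt "0 0 0 0 0.4 0 12" --pt "0 0 0 0 0.6 0 12" --pt "0 0 0 0 0.8 0 12" --pt "0 0 0 0 1 0 12" --pt "0 0 0 0 1 0 12" --pt "0 0 0 0 1 0 12" --pt "0 0 0 0 1 0 12" --pt "0 0 0 0 1 0 12" --pt "0 0 0 0 1 0 12"

```text
t: 10.25
position: [0.4497, -0.374, 0.1915]
orientation: [2.712, 1.586, -0.0]
contact_force: [-0.3, -0.1, -1.7]
width: 0.0205
grasp_force: 60.7
```

```bash
python3 - <<'E'
from lid import *
F=[]
for i in range(4):
    s,m,p,w=meas("w4"); F.append(s["contact_force"])
F=np.mean(F,0); print("along lid x",F[:2]@[.871,-.491],F)
c=np.array([.46,-.38])
M=(np.hypot(w[...,0]-c[0],w[...,1]-c[1])<.1)&(abs(w[...,2]-.085)<.005);P=w[M][:,:2]
print(cv2.minEnclosingCircle(P.astype(np.float32)))
b=np.array([.4555,-.3777]);L=(w[...,:2]-b)@np.array([[.871,.49],[-.491,.871]])
M=(abs(L[...,0])<.02)&(abs(L[...,1])<.03)&(w[...,2]>.12)&(w[...,2]<.155)
print(M.sum(),np.percentile(np.c_[L[M],w[M][:,2]],[3,25,50,75,97],axis=0)*1e3)
plan((.4495,-.374,.19),-29.4)
E
```

```text
along lid x 0.20001575348328937 [ 0.2697  0.071  -1.51  ]
((0.460084468126297, -0.3801921308040619), 0.07790843397378922)
696 [[-18.6555  -7.427  127.403 ]
 [ -6.971    6.9202 130.8233]
 [ -0.9261  13.4506 143.7989]
 [  1.8924  18.1482 146.7945]
 [  8.7734  28.9001 150.135 ]]
t 10.45 pos [ 0.4497 -0.374   0.1915] rot [-0.    0.    0.06] shift [-0.1 -0.2  1.5] F [ 0.4339 -0.2982 -2.3541] w 0.02014151682766405
```

View pics/w4.png

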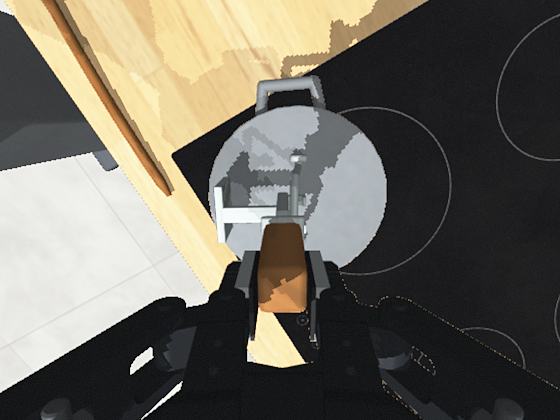

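The bar at (297,190) sits just right of the shaft at (285,205), with the lip beneath it, and no contact is felt yet. I'll creep on.

Call:
apply_moves --pt "0 0 0 0 0.2 0 12" --pt "0 0 0 0 0.4 0 12" --pt "0 0 0 0 0.6 0 12" --pt "0 0 0 0 0.8 0 12" --pt "0 0 0 0 1 0 12" --pt "0 0 0 0 1.2 0 12" --pt "0 0 0 0 1.2 0 12" --pt "0 0 0 0 1.2 0 12" --pt "0 0 0 0 1.2 0 12" --pt "0 0 0 0 1.2 0 12"

```text
t: 11.28
position: [0.4506, -0.3745, 0.1914]
orientation: [-2.711, -1.586, 0.0]
contact_force: [-3.1, 1.9, -1.4]
width: 0.021
grasp_force: 60.8
```

```bash
python3 - <<'E'
from h import *
F=[]
for i in range(4): F.append(arm.state()["contact_force"]);arm.capture("wrist")
F=np.mean(F,0); print("along lid x",F[:2]@[.871,-.491],F,arm.state()["wrist_torque"],arm.state()["position"])
E
```

```text
along lid x -3.3221788790715165 [-2.6248  2.11   -1.4435] [ 0.4895  0.7256 -0.037 ] [ 0.4508 -0.3745  0.1915]
```

Call:
apply_moves --pt "0 0 0 0 -1.5 0 12" --pt "0 0 0 0 -1.5 -3 12" --pt "0 0 0 0 -1.5 -6 12" --pt "0 0 0 0 -1.5 -8 12" --pt "0 0 0 0 -1.5 -9 12" --pt "0 0 0 0 -1.5 -10 12" --pt "0 0 0 0 -1.5 -11 12" --pt "0 0 0 0 -1.5 -12 12" --pt "0 0 0 0 -1.5 -13 12" --pt "0 0 0 0 -1.5 -14 12"

```text
t: 12.32
position: [0.4493, -0.3737, 0.205]
orientation: [-2.711, -1.586, 0.001]
contact_force: [0.5, 0.2, -6.6]
width: 0.0209
grasp_force: 60.2
```

Call:
apply_moves --pt "0 0 0 0 0 -1 12" --pt "0 0 0 0 0 -2 12" --pt "0 0 0 0 0 -3 12" --pt "0 0 0 0 0 -4 12" --pt "0 0 0 0 0 -5 12" --pt "0 0 0 0 0 -6 12" --pt "0 0 0 0 0 -8 12" --pt "0 0 0 0 0 -10 12" --pt "0 0 0 0 0 -12 12" --pt "0 0 0 0 0 -14 12"

```text
t: 13.15
position: [0.4495, -0.3738, 0.2198]
orientation: [2.712, 1.586, 0.0]
contact_force: [-0.4, 1.0, -6.2]
width: 0.0205
grasp_force: 60.2
```

```bash
cat > tilt.py <<'E'
from lid import *
import sys
def tilt(n,zg,thr=.012):
    s,m,p,w=meas(n); c=s["position"][:2]+.01*np.array([.871,-.49])
    M=(np.hypot(w[...,0]-c[0],w[...,1]-c[1])<.09)&(abs(w[...,2]-zg)<thr)&np.isfinite(w[...,2]);P=w[M]
    for _ in range(5):
        A=np.c_[P[:,:2]-c,np.ones(len(P))];x=np.linalg.lstsq(A,P[:,2],rcond=None)[0];e=abs(A@x-P[:,2]);P=P[e<max(.002,1.5*np.median(e))]
    print("tilt toward lid x,y",x[:2]@[.871,-.491],x[:2]@[.49,.871],"z",x[2],len(P),"circle",cv2.minEnclosingCircle(P[:,:2].astype(np.float32)),s["contact_force"],s["position"],s["t"])
    return w,P
E
python3 -c "
from tilt import *
tilt('w5',.101,.03)"
```

```text
tilt toward lid x,y -0.08171833844775174 -0.0003810765366836942 z 0.10100048986810045 16505 circle ((0.4561201333999634, -0.3782103359699249), 0.07765327394008636) [-0.4453  1.0483 -6.2077] [ 0.4495 -0.3738  0.2198] 13.15
```

Call:
apply_moves --pt "0 0 0 0 0 -3 12" --pt "0 0 0 0 0 -8 12" --pt "0 0 0 0 0 -15 12" --pt "0 0 0 0 0 -23 12" --pt "0 0 0 0 0 -31 12" --pt "0 0 0 0 0 -39 12" --pt "0 0 0 0 0 -47 12" --pt "0 0 0 0 0 -54 12" --pt "0 0 0 0 0 -58 12" --pt "0 0 0 0 0 -60 12"

```text
t: 14.03
position: [0.4497, -0.374, 0.2804]
orientation: [2.711, 1.586, 0.001]
contact_force: [0.1, -0.9, -5.7]
width: 0.0206
grasp_force: 60.2
```

```bash
python3 -c "
from tilt import *
tilt('w6',.161,.03)
d=np.array([.871,-.491])*.0122
t=np.array([.5442,-.1311]); print(t-d); plan((*(t-d),.26),-29.4)"
```

```text
tilt toward lid x,y -0.08100367087239768 -0.0005439588240478217 z 0.1616028107978977 16514 circle ((0.4564093351364136, -0.37842857837677), 0.07760599255561829) [ 0.1382 -0.8762 -5.6826] [ 0.4497 -0.374   0.2804] 14.0333
[ 0.5336 -0.1251]
t 14.0833 pos [ 0.4496 -0.3739  0.2802] rot [0.04 0.01 0.06] shift [258.  -48.8  20.2] F [-0.5643  0.8604 -5.4042] w 0.021027034999217428
```

Call:
apply_moves --pt "0 0 0 2 0 0 12" --pt "0 0 0 6 -1 0 12" --pt "0 0 0 13 -2 0 12" --pt "0 0 0 23 -4 0 12" --pt "0 0 0 35 -6 0 12" --pt "0 0 0 47 -9 0 12" --pt "0 0 0 59 -11 0 12" --pt "0 0 0 69 -13 0 12" --pt "0 0 0 76 -14 0 12" --pt "0 0 0 80 -15 0 12"

```text
t: 14.92
position: [0.4761, -0.2955, 0.2797]
orientation: [2.711, 1.588, 0.0]
contact_force: [-1.4, 0.3, -5.5]
width: 0.0205
grasp_force: 60.3
```

```bash
python3 - <<'E'
from lid import *
s,m,p,w=meas("w7")
c=(.5442,-.1311)
M=((np.hypot(w[...,0]-c[0],w[...,1]-c[1])<.085)&(w[...,2]>.0085)&(w[...,2]<.02)).astype(np.uint8)
M=cv2.morphologyEx(M,cv2.MORPH_OPEN,np.ones((3,3),np.uint8)); P=w[M>0]
print(len(P),np.median(P[:,2]),cv2.minEnclosingCircle(P[:,:2].astype(np.float32)),P.min(0),P.max(0))
d=np.array([.871,-.491])*.0122
t=np.array(c); plan((*(t-d),.26),-29.4)
E
```

```text
8060 0.01414512283441637 ((0.5436680316925049, -0.13093124330043793), 0.06990527361631393) [ 0.4745 -0.2006  0.0087] [ 0.6118 -0.0797  0.0175]
t 14.9667 pos [ 0.4761 -0.2954  0.2797] rot [ 0.01 -0.02  0.13] shift [176.6 -33.1  19.7] F [ 0.6698  0.5821 -5.3546] w 0.02062638628645485
```

View pics/w7.png

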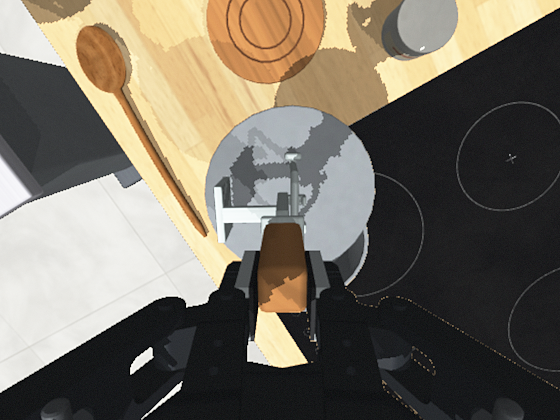

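The lid hangs level enough on the hook. The trivet at (268,22) measures (0.5437, -0.131), agreeing with the first estimate.

Call:
apply_moves --pt "0 0 0 4 -1 0 12" --pt "0 0 0 14 -3 0 12" --pt "0 0 0 32 -6 0 12" --pt "0 0 0 56 -10 0 12" --pt "0 0 0 82 -15 0 12" --pt "0 0 0 108 -20 0 12" --pt "0 0 0 134 -25 0 12" --pt "0 0 0 156 -29 0 12" --pt "0 0 0 170 -32 0 12" --pt "0 0 0 176 -33 0 12"

```text
t: 15.8
position: [0.5336, -0.125, 0.2794]
orientation: [-2.71, -1.588, -0.001]
contact_force: [0.2, 0.2, -6.3]
width: 0.0206
grasp_force: 60.2
```

Call:
apply_moves --pt "0 0 0 0 0 4 12" --pt "0 0 0 0 0 14 12" --pt "0 0 0 0 0 26 12" --pt "0 0 0 0 0 40 12" --pt "0 0 0 0 0 54 12" --pt "0 0 0 0 0 68 12" --pt "0 0 0 0 0 80 12" --pt "0 0 0 0 0 90 12" --pt "0 0 0 0 0 97 12" --pt "0 0 0 0 0 100 12"

```text
t: 16.63
position: [0.5325, -0.1277, 0.1783]
orientation: [-2.712, -1.585, 0.002]
contact_force: [0.1, -0.2, -6.0]
width: 0.0204
grasp_force: 60.2
```

```bash
python3 -c "
from tilt import *
tilt('w8',.061,.03)
plan((.5331,-.125,.1455),-29.4)"
```

```text
tilt toward lid x,y -0.08062515493014542 -0.0005737822616112346 z 0.05952119257337991 16514 circle ((0.5390850901603699, -0.13183723390102386), 0.07763396203517914) [ 0.0764 -0.191  -6.0081] [ 0.5325 -0.1277  0.1783] 16.6333
t 16.6833 pos [ 0.5326 -0.1275  0.1784] rot [-0.07  0.03  0.02] shift [ 2.5 -0.8 32.9] F [ 0.9702  0.3525 -6.2453] w 0.020722451440226834
```

Call:
apply_moves --pt "0 0 0 1 0 4 12" --pt "0 0 0 2 0 9 12" --pt "0 0 0 2 0 14 12" --pt "0 0 0 2 0 18 12" --pt "0 0 0 2 0 21 12" --pt "0 0 0 2 0 23 12" --pt "0 0 0 2 0 25 12" --pt "0 0 0 2 0 26.5 12" --pt "0 0 0 2 0 28 12" --pt "0 0 0 2 0 29.5 12"

```text
t: 17.52
position: [0.5341, -0.1254, 0.15]
orientation: [2.712, 1.586, 0.0]
contact_force: [-0.4, 0.6, -5.8]
width: 0.0208
grasp_force: 60.2
```

Call:
apply_moves --pt "0 0 0 0 0 1 12" --pt "0 0 0 0 0 2 12" --pt "0 0 0 0 0 3 12" --pt "0 0 0 0 0 4 12" --pt "0 0 0 0 0 5 12" --pt "0 0 0 0 0 6 12" --pt "0 0 0 0 0 7 12" --pt "0 0 0 0 0 8 12" --pt "0 0 0 0 0 9 12" --pt "0 0 0 0 0 10 12"

```text
t: 18.35
position: [0.5341, -0.1254, 0.14]
orientation: [2.711, 1.586, 0.0]
contact_force: [0.2, -0.6, -2.5]
width: 0.0207
grasp_force: 60.7
```

```bash
python3 -c "
from tilt import *
tilt('w9',.028,.02)
plan((.5331,-.125,.1345),-29.4)"
```

```text
tilt toward lid x,y -0.00020900900118778874 0.00014153419297528486 z 0.027134182342899587 17261 circle ((0.5450993180274963, -0.13163058459758759), 0.07781366258859634) [ 0.1805 -0.5774 -2.4754] [ 0.5341 -0.1254  0.14  ] 18.35
t 18.4 pos [ 0.534  -0.1254  0.1398] rot [-0.    0.    0.06] shift [-0.1 -1.   5.3] F [ 0.1434  0.5193 -2.227 ] w 0.02025902845518391
```

Call:
apply_moves --pt "0 0 0 0 0 2 12" --pt "0 0 0 0 0 4 12" --pt "0 0 0 0 0 6 12" --pt "0 0 0 0 0 6 12" --pt "0 0 0 0 -2 6 12" --pt "0 0 0 0 -6 6 12" --pt "0 0 0 0 -11 6 12" --pt "0 0 0 0 -17 6 12" --pt "0 0 0 0 -24 6 12" --pt "0 0 0 0 -32 6 12"

```text
t: 19.23
position: [0.5055, -0.1094, 0.1341]
orientation: [2.712, 1.586, 0.0]
contact_force: [0.2, -0.2, -1.8]
width: 0.0206
grasp_force: 60.7
```

Call:
apply_moves --pt "0 0 0 0 -8 0 12" --pt "0 0 0 0 -16 0 12" --pt "0 0 0 0 -24 0 12" --pt "0 0 0 0 -28 -3 12" --pt "0 0 0 0 -30 -12 12" --pt "0 0 0 0 -30 -30 12" --pt "0 0 0 0 -30 -55 12" --pt "0 0 0 0 -30 -85 12" --pt "0 0 0 0 -30 -115 12" --pt "0 0 0 0 -30 -140 12"

```text
t: 20.07
position: [0.48, -0.095, 0.277]
orientation: [2.71, 1.586, 0.002]
contact_force: [1.3, -0.0, -1.4]
width: 0.0206
grasp_force: 60.7
```

```bash
python3 - <<'E'
from lid import *
s,m,p,w=meas("w10")
c=(.545,-.1316)
M=((np.hypot(w[...,0]-c[0],w[...,1]-c[1])<.1)&(abs(w[...,2]-.027)<.004));P=w[M]
print(np.median(P[:,2]),cv2.minEnclosingCircle(P[:,:2].astype(np.float32)))
plan((.529,.1261,.275),2.26)
E
```

```text
0.027057320699992032 ((0.5556128025054932, -0.1297914683818817), 0.08896081149578094)
t 20.1167 pos [ 0.4808 -0.0952  0.2813] rot [  0.44  -0.02 -31.6 ] shift [216.5 -66.5   6.3] F [-4.3061  0.2541  1.6069] w 0.02044550479670083
```

Call:
apply_moves --pt "0 0 -2 8 -2 0 12" --pt "0 0 -6 28 -9 1 12" --pt "0 0 -11 58 -18 2 12" --pt "0 0 -16 92 -28 3 12" --pt "0 0 -21 126 -39 4 12" --pt "0 0 -26 160 -49 5 12" --pt "0 0 -30 188 -58 5 12" --pt "0 0 -31.6 206 -63 5 12" --pt "0 0 -31.6 216 -66 5 12" --pt "0 0 -31.6 216 -66 5 12"

```text
t: 20.95
position: [0.5283, 0.1276, 0.2677]
orientation: [-2.174, -2.266, 0.002]
contact_force: [0.7, -0.1, -2.1]
width: 0.0205
grasp_force: 60.7
```

```bash
python3 - <<'E'
from h import *
plan((.529,.1261,.109),2.26)
t=arm.capture("top")[1];w=cloud(arm.camera_model("top"),t)
M=((np.hypot(w[...,0]-.545,w[...,1]+.1316)<.09)&(abs(w[...,2]-.027)<.005)).astype(np.uint8)
M=cv2.morphologyEx(M,cv2.MORPH_OPEN,np.ones((5,5),np.uint8));P=w[M>0];print(np.median(P[:,2]),cv2.minEnclosingCircle(P[:,:2].astype(np.float32)))
plan((.529,.1261,.109),2.26)
E
```

```text
t 20.95 pos [0.5283 0.1276 0.2677] rot [-0.11  0.    0.13] shift [ -1.6   1.  158.7] F [ 0.6854 -0.1053 -2.0549] w 0.020520322651056442
0.026742654015322314 ((0.5446776747703552, -0.13219383358955383), 0.07762222737073898)
t 21.0 pos [0.5281 0.1263 0.2681] rot [-0.08  0.02  0.07] shift [ -0.2   1.1 159.1] F [-0.2376 -0.4162 -1.8358] w 0.020667709278467044
```

Call:
apply_moves --pt "0 0 0 0 1 8 12" --pt "0 0 0 0 1 28 12" --pt "0 0 0 0 1 50 12" --pt "0 0 0 0 1 72 12" --pt "0 0 0 0 1 94 12" --pt "0 0 0 0 1 114 12" --pt "0 0 0 0 1 130 12" --pt "0 0 0 0 1 142 12" --pt "0 0 0 0 1 150 12" --pt "0 0 0 0 1 154 12"

```text
t: 21.83
position: [0.5289, 0.1248, 0.1139]
orientation: [-2.178, -2.263, 0.001]
contact_force: [-0.6, 0.1, -2.0]
width: 0.0207
grasp_force: 60.7
```

Call:
apply_moves --pt "0 0 0 0 0 1 12" --pt "0 0 0 0 0 2 12" --pt "0 0 0 0 0 3 12" --pt "0 0 0 0 0 4 12" --pt "0 0 0 0 0 5 12" --pt "0 0 0 0 0 5 12" --pt "0 0 0 0 0 5 12" --pt "0 0 0 0 0 5 12" --pt "0 0 0 0 0 5 12" --pt "0 0 0 0 0 5 12"

```text
t: 22.67
position: [0.5294, 0.1257, 0.11]
orientation: [2.177, 2.265, 0.0]
contact_force: [-0.7, 0.1, -2.4]
width: 0.0202
grasp_force: 60.7
```

Call:
apply_moves --pt "0 0 0 0 0 0.5 12" --pt "0 0 0 0 0 1 12" --pt "0 0 0 0 0 1.5 12" --pt "0 0 0 0 0 1.8 12" --pt "0 0 0 0 0 1.8 12" --pt "0 0 0 0 0 1.8 15" --pt "0 0 0 0 0 1.8 25" --pt "0 0 0 0 0 1.8 45" --pt "0 0 0 0 0 1.8 70" --pt "0 0 0 0 0 1.8 85"

```text
t: 23.5
position: [0.5294, 0.1256, 0.1083]
orientation: [2.177, 2.265, 0.0]
contact_force: [1.1, -1.0, -0.4]
width: 0.0604
grasp_force: 0.0
```

Call:
apply_moves --pt "0 0 0 0 0 0 85" --pt "0 0 0 0 0 0 85" --pt "0 0 0 0 0 0 85" --pt "0 0 0 0 0 0 85" --pt "0 0 0 0 0 -10 85" --pt "0 0 0 0 0 -30 85" --pt "0 0 0 0 0 -55 85" --pt "0 0 0 0 0 -80 85" --pt "0 0 0 0 0 -100 85" --pt "0 0 0 0 0 -110 85"

```text
t: 24.33
position: [0.5299, 0.1258, 0.2218]
orientation: [2.176, 2.263, 0.005]
contact_force: [0.4, 0.2, -0.0]
width: 0.0849
grasp_force: 0.0
```

```bash
python3 - <<'E'
from h import *
arm.capture("wrist");m,p,d=look("wrist");save(p,"w11.png");w=cloud(m,d)
M=(w[...,2]>.15)&(w[...,2]<.165)&(np.hypot(w[...,0]-.528,w[...,1]-.121)<.05);P=w[M]
print(M.sum(),np.median(P,0),cv2.minAreaRect(P[:,:2].astype(np.float32)))
s=arm.state();print(s["position"],s["width"],s["contact_force"],s["grasp_force"])
E
```

```text
808 [0.5294 0.1266 0.1587] ((0.5294831991195679, 0.12517905235290527), (0.021964700892567635, 0.021647540852427483), 3.8547377586364746)
[0.5301 0.1258 0.2202] 0.08464825203062917 [ 0.4546 -1.1857 -0.452 ] 0.0
```

View pics/w11.png

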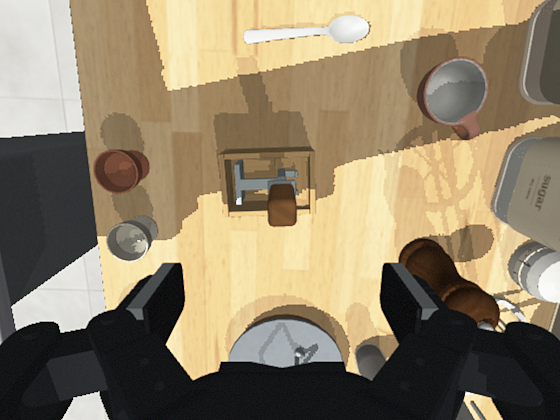

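The lifter stands upright in its cradle with the handle top at (282,205), measured at its starting height. The lid lies on the trivet at (287,345), and the gripper is clear. I'm handing in.

```bash
python3 -c "
from plant import arm
print(arm.close_job())"
```

```text
the job is handed in; nothing more can be done
None
```

The lid lies flat on the trivet, about 1.5 mm off its centre, the lifter is back upright in its cradle with the gripper clear, and the job was handed in at about 24 s; the hand-in call returned no verdict.

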